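Back the lens index wheel off by one notch

ROBOT

A 7-joint arm with a two-finger parallel gripper is mounted at the origin on a cart in front of the work surface, level with it; the furniture and walls round the work are solid. World frame = base frame: x ahead of the robot, y to its left, z up, the work surface at z = 0. Lengths are in m, angles in rad, forces in N, time in s.
With the tool pointing down it reaches from about 0.35 to 0.9 m from the base axis. Payload 8.1 kg.
Tool frame: the origin (TCP) lies at the very end of the fingers, on their centre line; the grasp point (between the pads) lies 19 mm behind it (robot.tcp_to_grasp is the distance from the TCP to the grasp point, in m); z points along the fingers, y is the line along which they close (so a half turn about z gives the same grasp; the last joint's range is limited). The gripper opens to 85 mm and grips with 20 to 120 N. Pads are 22 mm wide; open, the fingers measure 114 mm over their backs; the gripper's body (76 mm by 85 mm) begins 54 mm behind the grasp point. The pads swing forward as they close: fully open they stand 13 mm farther back than shut.
Start: joints at [1.233, 0.434, 0.025, 1.573, -0.012, 1.134, -0.075], TCP at [0.145, -0.608, 0.21] pointing down, gripper open.
Joint ranges: [-2.62, 2.62], [-0.44, 2.09], [-1.27, 1.32], [0.08, 2.57], [-1.32, 4.46], [0.12, 2], [-2.74, 2.74]. Speed limits (rad/s): [2.22, 2.22, 3.01, 3.01, 3.14, 3.14, 3.14].

INTERFACE

Orientations are given as a 3x3 rotation matrix whose columns are the frame's x, y, z axes.
In Python, from station import telemetry, camera, camera_model, ticket, robot gives the robot as it stands.
- The arm moves only by the tool servo_tool, never from a script. Its argument "motion" is a list of rows, each an object of numbers: "tx", "ty", "tz": the shift along the tool's x, y, z each as a share of 0.04 m, from -1 to 1; "ax", "ay", "az": the turn, a rotation vector about the tool's x, y, z each as a share of 8 degrees, from -1 to 1. A call has 1 to 8 rows; each row shifts and turns the commanded pose from where the row before left it, along the tool's axes as they then stand; what a row does not reach is not made up. A row lasts 1/10 s, in which the tool goes at most 50 mm and 8.59 degrees, less where a joint would pass 70% of its speed; a pose out of reach is approached as far as the arm can. A call with a number of a shift or a turn outside -1 to 1 is refused whole. A call with a gripper value outside its range is refused whole. "hand" is the closure, from 0 (fully open) to 1 (shut), set as the call begins (left out, the last holds). The fingers move at their own pace and stop on an object; "squeeze" is the grip in N (left out, the last holds). Time passes only in rows, so rows that do not move let the fingers close. It gives the time, the measured TCP pose, the force, the opening and the grip force at its end, in the units of the state.
- telemetry.observe(): the state, without advancing time (a new reading comes with each control period).
- camera(name): name is "scene" or "top" or "wrist"; returns (picture, depth): 400x640x3 uint8, red, green, blue; 400x640 float32, m along the optical axis (not along the pixel's ray), 0 where there is no reading.
- camera_model(name): a dict with "intrinsics" (3x3 intrinsics, pixels), "world_from_camera" (4x4, takes a point from camera to world coordinates); the wrist camera has in their place "tool_from_camera" (4x4, takes a point from camera to tool coordinates, whose origin is the TCP and whose axes are the flange's). Camera axes: x right, y down, z forward; pixel columns grow to the right and rows downward; lengths in m; the calibration is good to about 2 mm. A picture is of the moment at which its call begins: read the wrist's pose just before it. camera_model takes no time and is no camera call.
- ticket.sign_off(): hands the job in; it is judged then, once.
The state is a dict: "t": time; "q": joint angles; "qvel": joint speeds; "effort": joint torques, N m; "tool_pos": TCP position; "eef_rot": TCP orientation; "ft_force": force on the tool from outside, world axes, zero at the start; "moment": the same for the moment, N m; "gripper_width": opening from 0.0 (shut) to 1.0 (fully open); "grip_force": force on a finger pad.
Only numpy, scipy, OpenCV 4.12 (cv2) and the standard library are available. Lean on these libraries where they do the work, as an engineer would, in place of code of your own. Each camera call takes 0.05 s, during which the arm holds its last target. There are 200 camera calls.

TASK

The lens on the index wheel has been turned one notch too far. With a light fingertip, pinching nothing, tip the orange-balled thumb lever over so that the brass pawl lifts out of the teeth and stays up, then push the wheel by one of its pegs one notch backward (anticlockwise seen from above). Then tip the lever back so that the pawl drops fully into that next notch, and leave the things lying around where they are.

Things in the scene. Friction and masses are not known exactly. Their poses are not given: they have to be found in the camera images.
- stand: Grey base plate, 230 x 210 x 12 mm, fixed to the worktop. Origin on the wheel's upright axis, at worktop height; z up. The pawl is on its -x side (near the robot), toward -y (right), its pivot at (-82, -68, 46) mm; the plate's yaw varies from -0.45 to +0.25 rad.
- wheel (a joint): Turn of the wheel, rad, growing anticlockwise from above (backward); one notch = 0.524. It starts at -0.10 to -0.02, pawl in a notch, which blocks it at 0. With the pawl up it turns both ways against 0.12 N m of friction and stays where left; with it down it clicks forward only. The pawl falls fully into the next notch at 0.40 to 0.52; beyond that it lands on a tooth crest.
- pawl (a joint): Turn of the brass pawl about its pivot, rad: 0 = nose down in the notch, growing as it lifts, 1.05 = tipped back on its stop. Its own weight drops it to 0 from below about 0.6, and tips it back to 1.05, where it stays, from above that. Less than 1 N at the ball moves it.
- lever_ball (a point): Centre of the orange ball (16 mm) on the 50 mm thumb lever (8 mm thick) standing up from the pawl's pin. Pawl down: 93 mm above the worktop, (-32, +17) mm from the pivot in the stand's x, y. Pushing it to the stand's -y lifts the pawl; on its stop it is about 84 mm high, (-32, -32) mm from the pivot, over a 56 mm high stop block; pushing it to +y brings the pawl down.
- red_peg (a point): Centre of the top of the wheel's red-capped peg, 85 mm above the worktop. The peg is upright, 12 mm in diameter (cap 13), 55 mm tall above the wheel, 58 mm from the wheel's axis. With the wheel at 0 it lies toward (-1, +1) in the stand's frame; three like pegs with black caps stand at 90 degree steps from it.
- lens_block: Loose red plastic lens block, 24 mm across, 19 mm tall, bystander. Origin at the centre of its underside.
- loose_lens: Loose round clear lens blank, 65 mm across, 10 mm thick, bystander. Origin at the centre of its underside.
- wheel_top (a point): Point on the wheel's axis, 30 mm above the worktop, level with the disc's top; axes as the stand's (it does not turn). Aluminium disc of 90 mm radius; a lens fixed on its centre reaches 33 mm out and 48 mm above the worktop. 12 steel saw teeth stand round the rim, 74 to 90 mm from the axis, crests 40 mm above the worktop.
- pawl_pivot (a point): Middle of the pawl's pivot pin, 46 mm above the worktop; axes as the stand's, pin along x, between dark steel cheeks (13 mm either side, up to 55 mm high). The pawl's arm (68 mm long, 12 mm wide) points to +y when down, top 51 mm high, and slants up at 60 degrees, up to 110 mm high, when tipped back. The thumb lever is beside it, 32 mm to the -x side, where the pin ends.
- yellow_block: Loose yellow plastic lens block, 24 mm across, 19 mm tall, behind the wheel, bystander. Origin at the centre of its underside.

How it is judged:
By the outcome, as a careful person would: the job done as asked, in the order asked, and still so for the second after the job is handed in, with the robot touching nothing.
It also fails if it takes over 72 s, if anything falls off the work surface, if the arm or the gripper's body presses on something with over 40 N, if the wrist force passes 120 N, or if a joint passes its speed limit or range.

## Working session

There is one attempt and no reset: what is moved stays moved. The work goes in short steps, Python scripts to look and compute and a tool call to move; the robot and the scene stay as the last step left them, time stands still between calls to the robot, and variables do not carry over. Pictures are saved under pics/ and viewed, at most 10 in all, crops included, and the job is handed in when it is done.

Besides the shell and the picture viewer there is one more tool, called after "Call:" by a JSON object that holds its "fn" and its "kwargs", one argument or row to a line. servo_tool: Moves the arm, as the interface text tells. Its arguments: {"type":"object","properties":{"motion":{"type":"array"},"hand":{"type":"number"},"squeeze":{"type":"number"}},"required":["motion"]}

```bash
mkdir -p pics; python3 - <<'E'
from station import telemetry,camera,camera_model,robot
import cv2,numpy as np
s=telemetry.observe();print(s['t'],s['tool_pos'],np.round(s['eef_rot'],3).tolist())
for n in('scene','top'):
    p,d=camera(n);cv2.imwrite(f'pics/{n}0.png',p[...,::-1]);np.savez(f'{n}0.npz',p=p,d=d)
    m=camera_model(n);print(n,np.round(m['intrinsics'],1).tolist(),np.round(m['world_from_camera'],3).tolist())
E
```

```text
0.0 [ 0.14521008 -0.60733411  0.20942068] [[0.973, 0.233, -0.001], [0.233, -0.973, 0.002], [-0.0, -0.002, -1.0]]
scene [[519.1, 0.0, 327.8], [0.0, 519.1, 205.2], [0.0, 0.0, 1.0]] [[-0.89, -0.338, 0.306, 0.205], [-0.456, 0.683, -0.571, 0.812], [-0.016, -0.648, -0.762, 0.861], [0.0, 0.0, 0.0, 1.0]]
top [[492.4, 0.0, 316.5], [0.0, 492.4, 192.8], [0.0, 0.0, 1.0]] [[-0.008, -0.992, 0.128, 0.419], [-1.0, 0.007, -0.011, 0.229], [0.01, -0.128, -0.992, 1.102], [0.0, 0.0, 0.0, 1.0]]
```

View pics/scene0.png

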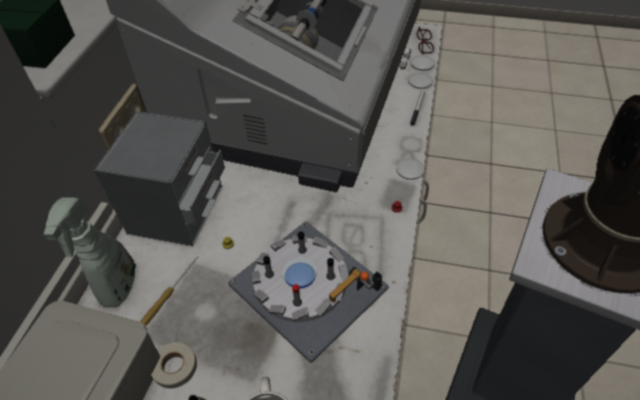

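View pics/top0.png

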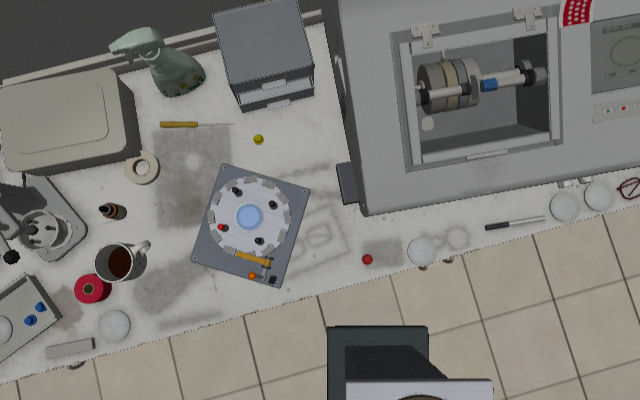

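The scene shows the stand with its wheel. In the top view the orange ball is at about (252,276), the red cap at (221,227), black caps at (236,190), (278,205) and (260,241), and the hub lens at (249,216). Next I measure these points.

```bash
cat > h.py <<'E'
import numpy as np,cv2
from station import telemetry,camera,camera_model
def hit(n,uv,z):
    "pixel ray met with the level plane at height z"
    m=camera_model(n);T=m['world_from_camera'];r=T[:3,:3]@np.linalg.solve(m['intrinsics'],[*uv,1.])
    return T[:3,3]+r*(z-T[2,3])/r[2]
def pix(n,P):
    m=camera_model(n);T=m['world_from_camera'];c=m['intrinsics']@(T[:3,:3].T@(np.array(P)-T[:3,3]));return c[:2]/c[2]
def blob(p,box,h,s=120,v=60):
    x0,y0,x1,y1=box;c=cv2.cvtColor(np.ascontiguousarray(p[y0:y1,x0:x1]),cv2.COLOR_RGB2HSV)
    m=((c[...,0]>=h[0])&(c[...,0]<=h[1])|(h[0]<0)&(c[...,0]>=180+h[0]))&(c[...,1]>s)&(c[...,2]>v)
    k,l,st,ce=cv2.connectedComponentsWithStats(m.astype(np.uint8))
    if k<2:return None
    i=1+st[1:,4].argmax();return ce[i]+[x0,y0],st[i,4]
E
python3 - <<'E'
from h import *
I={n:np.load(n+'0.npz')['p'] for n in('top','scene')}
def dark(p,c,r=7):
    x,y=c;g=p[y-r:y+r+1,x-r:x+r+1].sum(2).astype(int);yy,xx=np.nonzero(g<130);return (xx.mean()+x-r,yy.mean()+y-r) if len(xx) else None
for n,bo,br in(('top',(244,268,262,284),(214,220,228,234)),('scene',(355,268,375,288),(288,280,305,296))):
    b=blob(I[n],bo,(5,14),170);r=blob(I[n],br,(-8,7))
    print(n,'ball',b,hit(n,b[0],.093),'red',r,hit(n,r[0],.085))
L=blob(I['top'],(225,195,272,240),(95,120),50);print('lens',L,hit('top',L[0],.046))
# plate corners seen in top view (image estimates)
for c in((225,164),(310,190),(275,287),(191,260)):print('corner',hit('top',c,.012))
for n,c in(('yellow',(258,139)),('redblk',(367,259))):print(n,hit('top',c,.01))
for n,b in(('top',(170,130,330,300)),('scene',(215,215,395,365))):
    x0,y0,x1,y1=b;cv2.imwrite(f'pics/{n}c.png',cv2.resize(I[n][y0:y1,x0:x1,::-1],None,fx=3.3,fy=3.3,interpolation=cv2.INTER_CUBIC))
E
python3 -c "
import cv2,numpy as np
a=cv2.imread('pics/topc.png');b=cv2.imread('pics/scenec.png')
h=max(a.shape[0],b.shape[0]);f=lambda i:cv2.copyMakeBorder(i,0,h-i.shape[0],0,0,0)
c=np.hstack([f(a),f(b)]);k=800/c.shape[1];cv2.imwrite('pics/both.png',cv2.resize(c,None,fx=k,fy=k))"
```

```text
top ball (array([251.64102564, 275.20512821]), np.int32(39)) [0.38223055 0.35084601 0.093     ] red (array([220.4137931 , 226.44827586]), np.int32(29)) [0.48164784 0.41689383 0.085     ]
scene ball (array([363.58823529, 275.70588235]), np.int32(51)) [0.38392828 0.35229097 0.093     ] red (array([295.45714286, 287.6       ]), np.int32(35)) [0.48108005 0.42214809 0.085     ]
lens (array([248.94493783, 216.5008881 ]), np.int32(563)) [0.50492535 0.36334166 0.046     ]
corner [0.62622052 0.42241659 0.012     ]
corner [0.56596546 0.23205194 0.012     ]
corner [0.35353736 0.30964058 0.012     ]
corner [0.41331665 0.4933853  0.012     ]
yellow [0.68364733 0.34903943 0.01      ]
redblk [0.41219505 0.10773578 0.01      ]
```

View pics/both.png

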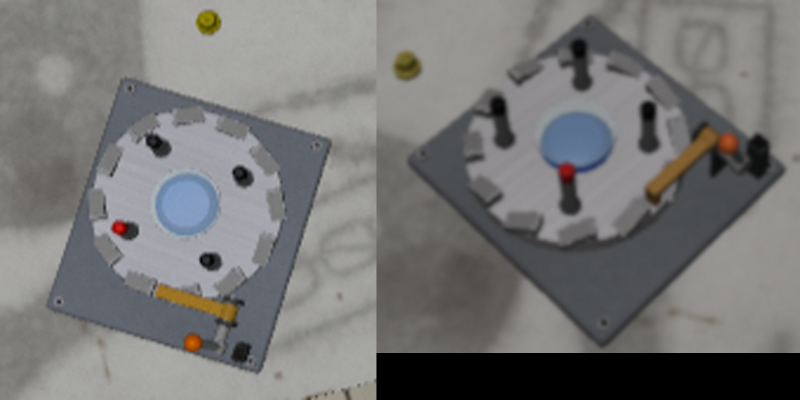

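```bash
cat >> h.py <<'E'
O=np.array([.507,.364]);YAW=-.32
def S(x,y):
    "stand mm to world xy"
    c,s=np.cos(YAW),np.sin(YAW);return O+np.array([c*x-s*y,s*x+c*y])/1000
def W(p):
    "world xy to stand mm"
    c,s=np.cos(YAW),np.sin(YAW);d=(np.array(p)[:2]-O)*1000;return np.array([c*d[0]+s*d[1],-s*d[0]+c*d[1]])
def rows(way,yaws):
    from scipy.spatial.transform import Rotation as R
    s=telemetry.observe();p=np.array(s['tool_pos']);M=np.array(s['eef_rot'])
    for w,y in zip(way,yaws):
        N=np.column_stack([[np.cos(y),np.sin(y),0],[np.sin(y),-np.cos(y),0],[0,0,-1.]])
        T=M.T@N;d=M.T@(np.array(w)-p);r=np.degrees(R.from_matrix(T).as_rotvec())
        k=int(np.ceil(max(abs(d).max()/.0385,abs(r).max()/7.7)))
        print('->',w,k)
        for i in range(k):
            f=R.from_rotvec(np.radians(r)*i/k).as_matrix().T@d/k/.04
            print(np.round(f,2).tolist(),np.round(r/k/8,2).tolist())
        p=np.array(w);M=N
E
python3 - <<'E'
from h import *
b=S(-114,-51);print('ball',b,'red',S(-39.6,42.4))
D=S(-114,-17)
rows([(.25,-.42,.25),(.37,-.15,.25),(.39,.1,.25),(*D,.2)],[.235,.235,.235+.5,1.25])
E
```

```text
ball [0.38274427 0.35144958] red [0.4827479  0.41670442]
-> (0.25, -0.42, 0.25) 5
[0.73, -0.79, -0.2] [-0.0, 0.0, -0.0]
[0.73, -0.79, -0.2] [-0.0, 0.0, -0.0]
[0.73, -0.79, -0.2] [-0.0, 0.0, -0.0]
[0.73, -0.79, -0.2] [-0.0, 0.0, -0.0]
[0.73, -0.79, -0.2] [-0.0, 0.0, -0.0]
-> (0.37, -0.15, 0.25) 7
[0.64, -0.84, 0.0] [0.0, 0.0, 0.0]
[0.64, -0.84, 0.0] [0.0, 0.0, 0.0]
[0.64, -0.84, 0.0] [0.0, 0.0, 0.0]
[0.64, -0.84, 0.0] [0.0, 0.0, 0.0]
[0.64, -0.84, 0.0] [0.0, 0.0, 0.0]
[0.64, -0.84, 0.0] [0.0, 0.0, 0.0]
[0.64, -0.84, 0.0] [0.0, 0.0, 0.0]
-> (0.39, 0.1, 0.25) 7
[0.28, -0.85, 0.0] [0.0, 0.0, -0.51]
[0.34, -0.83, 0.0] [0.0, 0.0, -0.51]
[0.4, -0.8, 0.0] [0.0, 0.0, -0.51]
[0.45, -0.77, 0.0] [0.0, 0.0, -0.51]
[0.51, -0.74, 0.0] [0.0, 0.0, -0.51]
[0.56, -0.7, 0.0] [0.0, 0.0, -0.51]
[0.61, -0.66, 0.0] [0.0, 0.0, -0.51]
-> (np.float64(0.39343953080812777), np.float64(0.38372358580283594), 0.2) 6
[0.8, -0.87, 0.21] [0.0, 0.0, -0.61]
[0.87, -0.8, 0.21] [0.0, 0.0, -0.61]
[0.94, -0.72, 0.21] [0.0, 0.0, -0.61]
[1.0, -0.63, 0.21] [0.0, 0.0, -0.61]
[1.05, -0.55, 0.21] [0.0, 0.0, -0.61]
[1.09, -0.45, 0.21] [0.0, 0.0, -0.61]
```

Call:
{"fn": "servo_tool", "kwargs": {
  "motion": [
    {"tx": 0.73, "ty": -0.79, "tz": -0.2},
    {"tx": 0.73, "ty": -0.79, "tz": -0.2},
    {"tx": 0.73, "ty": -0.79, "tz": -0.2},
    {"tx": 0.73, "ty": -0.79, "tz": -0.2},
    {"tx": 0.73, "ty": -0.79, "tz": -0.2}
  ],
  "hand": 1,
  "squeeze": 20
}}

```text
$.motion[0]: bad value
```

Call:
{"fn": "servo_tool", "kwargs": {
  "motion": [
    {"tx": 0.73, "ty": -0.79, "tz": -0.2, "ax": 0, "ay": 0, "az": 0},
    {"tx": 0.73, "ty": -0.79, "tz": -0.2, "ax": 0, "ay": 0, "az": 0},
    {"tx": 0.73, "ty": -0.79, "tz": -0.2, "ax": 0, "ay": 0, "az": 0},
    {"tx": 0.73, "ty": -0.79, "tz": -0.2, "ax": 0, "ay": 0, "az": 0},
    {"tx": 0.73, "ty": -0.79, "tz": -0.2, "ax": 0, "ay": 0, "az": 0}
  ],
  "hand": 1,
  "squeeze": 20
}}

```text
t: 0.6
tool_pos: [0.2511, -0.4184, 0.2502]
eef_rot: [[0.973, 0.233, -0.0], [0.233, -0.973, 0.0], [-0.0, -0.0, -1.0]]
ft_force: [1.4, -0.7, 0.1]
gripper_width: 0.138
grip_force: 0.0
```

Call:
{"fn": "servo_tool", "kwargs": {
  "motion": [
    {"tx": 0.64, "ty": -0.84, "tz": 0, "ax": 0, "ay": 0, "az": 0},
    {"tx": 0.64, "ty": -0.84, "tz": 0, "ax": 0, "ay": 0, "az": 0},
    {"tx": 0.64, "ty": -0.84, "tz": 0, "ax": 0, "ay": 0, "az": 0},
    {"tx": 0.64, "ty": -0.84, "tz": 0, "ax": 0, "ay": 0, "az": 0},
    {"tx": 0.64, "ty": -0.84, "tz": 0, "ax": 0, "ay": 0, "az": 0},
    {"tx": 0.64, "ty": -0.84, "tz": 0, "ax": 0, "ay": 0, "az": 0},
    {"tx": 0.64, "ty": -0.84, "tz": 0, "ax": 0, "ay": 0, "az": 0}
  ]
}}

```text
t: 1.3
tool_pos: [0.3704, -0.1482, 0.2502]
eef_rot: [[0.973, 0.232, 0.0], [0.232, -0.973, -0.0], [-0.0, 0.0, -1.0]]
ft_force: [1.4, 0.1, 1.0]
gripper_width: -0.002
grip_force: 0.0
```

Call:
{"fn": "servo_tool", "kwargs": {
  "motion": [
    {"tx": 0.28, "ty": -0.85, "tz": 0, "ax": 0, "ay": 0, "az": -0.51},
    {"tx": 0.34, "ty": -0.83, "tz": 0, "ax": 0, "ay": 0, "az": -0.51},
    {"tx": 0.4, "ty": -0.8, "tz": 0, "ax": 0, "ay": 0, "az": -0.51},
    {"tx": 0.45, "ty": -0.77, "tz": 0, "ax": 0, "ay": 0, "az": -0.51},
    {"tx": 0.51, "ty": -0.74, "tz": 0, "ax": 0, "ay": 0, "az": -0.51},
    {"tx": 0.56, "ty": -0.7, "tz": 0, "ax": 0, "ay": 0, "az": -0.51},
    {"tx": 0.61, "ty": -0.66, "tz": 0, "ax": 0, "ay": 0, "az": -0.51}
  ]
}}

```text
t: 2.0
tool_pos: [0.3908, 0.1014, 0.2501]
eef_rot: [[0.741, 0.671, -0.0], [0.671, -0.741, -0.0], [-0.0, 0.0, -1.0]]
ft_force: [1.4, -0.5, 0.7]
gripper_width: -0.001
grip_force: 0.0
```

Tracks well. I carry on to a point beside the ball, keeping height, in 8 rows.

Call:
{"fn": "servo_tool", "kwargs": {
  "motion": [
    {"tx": 0.6, "ty": -0.65, "tz": 0.15, "ax": 0, "ay": 0, "az": -0.46},
    {"tx": 0.64, "ty": -0.61, "tz": 0.15, "ax": 0, "ay": 0, "az": -0.46},
    {"tx": 0.68, "ty": -0.57, "tz": 0.15, "ax": 0, "ay": 0, "az": -0.46},
    {"tx": 0.71, "ty": -0.52, "tz": 0.15, "ax": 0, "ay": 0, "az": -0.46},
    {"tx": 0.74, "ty": -0.48, "tz": 0.15, "ax": 0, "ay": 0, "az": -0.46},
    {"tx": 0.77, "ty": -0.43, "tz": 0.15, "ax": 0, "ay": 0, "az": -0.46},
    {"tx": 0.8, "ty": -0.38, "tz": 0.15, "ax": 0, "ay": 0, "az": -0.46},
    {"tx": 0.82, "ty": -0.33, "tz": 0.15, "ax": 0, "ay": 0, "az": -0.46}
  ]
}}

```text
t: 2.8
tool_pos: [0.3937, 0.3841, 0.2015]
eef_rot: [[0.316, 0.949, -0.0], [0.949, -0.316, -0.001], [-0.001, -0.0, -1.0]]
ft_force: [1.1, 0.3, -0.0]
gripper_width: -0.002
grip_force: 0.0
```

```bash
python3 - <<'E'
from h import *
s=telemetry.observe();print(s['tool_pos'],np.round(s['eef_rot'],3).tolist(),W(s['tool_pos']),np.round(s['q'],2))
p,d=camera('wrist');m=camera_model('wrist');print(np.round(m['tool_from_camera'],3).tolist())
cv2.imwrite('pics/w1.png',p[...,::-1])
E
```

```text
[0.39372971 0.38405086 0.20148416] [[0.316, 0.949, -0.0], [0.949, -0.316, -0.001], [-0.001, -0.0, -1.0]] [-113.82750554  -16.59805658] [-0.28  0.45 -0.82  1.72  0.36  1.13 -1.53]
[[-0.0, -0.95, -0.313, 0.08], [1.0, -0.0, 0.001, -0.0], [-0.001, -0.313, 0.95, -0.165], [0.0, 0.0, 0.0, 1.0]]
```

View pics/w1.png

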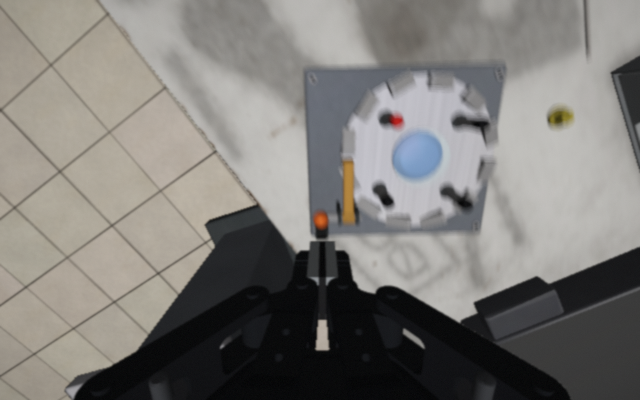

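The wrist view shows the ball at (321,219), in line with the closed fingertip at (322,250), which stands on the ball's +y side. I descend and push.

Call:
{"fn": "servo_tool", "kwargs": {
  "motion": [
    {"tx": 0, "ty": 0, "tz": 0.76, "ax": 0, "ay": 0, "az": 0},
    {"tx": 0, "ty": 0, "tz": 0.76, "ax": 0, "ay": 0, "az": 0},
    {"tx": 0, "ty": 0, "tz": 0.76, "ax": 0, "ay": 0, "az": 0},
    {"tx": 0, "ty": 0, "tz": 0.76, "ax": 0, "ay": 0, "az": 0}
  ]
}}

```text
t: 3.25
tool_pos: [0.3937, 0.3826, 0.0791]
eef_rot: [[0.318, 0.948, -0.0], [0.948, -0.318, -0.0], [-0.001, -0.0, -1.0]]
ft_force: [0.9, 0.6, 0.1]
gripper_width: 0.0
grip_force: 0.0
```

Call:
{"fn": "servo_tool", "kwargs": {
  "motion": [
    {"tx": -0.15, "ty": 0, "tz": 0, "ax": 0, "ay": 0, "az": 0},
    {"tx": -0.15, "ty": 0, "tz": 0, "ax": 0, "ay": 0, "az": 0},
    {"tx": -0.15, "ty": 0, "tz": 0, "ax": 0, "ay": 0, "az": 0},
    {"tx": -0.15, "ty": 0, "tz": 0, "ax": 0, "ay": 0, "az": 0},
    {"tx": -0.15, "ty": 0, "tz": 0, "ax": 0, "ay": 0, "az": 0}
  ]
}}

```text
t: 3.75
tool_pos: [0.3847, 0.3543, 0.0818]
eef_rot: [[0.319, 0.948, 0.002], [0.948, -0.319, 0.001], [0.001, 0.001, -1.0]]
ft_force: [-0.5, 0.1, -0.1]
gripper_width: -0.002
grip_force: 0.0
```

Call:
{"fn": "servo_tool", "kwargs": {
  "motion": [
    {"tx": -0.15, "ty": 0, "tz": 0, "ax": 0, "ay": 0, "az": 0},
    {"tx": -0.15, "ty": 0, "tz": 0, "ax": 0, "ay": 0, "az": 0},
    {"tx": -0.15, "ty": 0, "tz": 0, "ax": 0, "ay": 0, "az": 0},
    {"tx": -0.15, "ty": 0, "tz": 0, "ax": 0, "ay": 0, "az": 0}
  ]
}}

```text
t: 4.15
tool_pos: [0.3765, 0.3313, 0.0806]
eef_rot: [[0.318, 0.948, 0.0], [0.948, -0.318, -0.0], [-0.0, 0.0, -1.0]]
ft_force: [-0.2, -0.2, 0.2]
gripper_width: 0.001
grip_force: 0.0
```

```bash
python3 - <<'E'
from h import *
s=telemetry.observe();print(s['t'],W(s['tool_pos']),s['tool_pos'][2],s['ft_force'])
p,d=camera('wrist');a,_=camera('scene')
cv2.imwrite('pics/m2.png',np.hstack([cv2.resize(p,(480,300)),cv2.resize(a[235:335,280:410],(320,246))[:300] if 0 else cv2.copyMakeBorder(cv2.resize(a[235:335,280:410],(320,246)),0,54,0,0,0)])[...,::-1])
E
```

```text
4.15 [-113.56998967  -72.13443926] 0.08060363820026537 [-0.19658187 -0.24409951  0.200712  ]
```

View pics/m2.png

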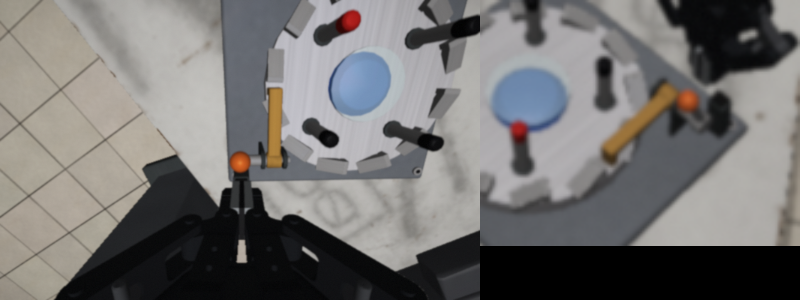

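The ball looks unmoved, at scene pixel (364,275), and the fingertip seems to have passed it. I check where the tip really is.

```bash
python3 - <<'E'
from h import *
s=telemetry.observe();t=np.array(s['tool_pos']);print(t)
print('tcp in scene',pix('scene',t),'top',pix('top',t),'ball exp',pix('scene',[*S(-114,-51),.093]))
a,_=camera('scene');tp,_=camera('top');p,d=camera('wrist')
b=blob(a,(345,262,385,290),(5,14),170);c=blob(tp,(235,262,270,290),(5,14),170);print('ball scene',b,'top',c)
w=blob(p,(250,150,400,300),(3,14),170);print('ball wrist',w)
m=camera_model('wrist');K=m['intrinsics'];T=m['tool_from_camera'];M=np.array(s['eef_rot'])
u,v=w[0];z=d[int(v),int(u)];q=T[:3,:3]@(np.linalg.solve(K,[u,v,1])*z)+T[:3,3];print('ball by wrist depth tool',q,'world',t+M@q,W(t+M@q),z)
cam=lambda P:(lambda c:c[:2]/c[2])(K@(T[:3,:3].T@(np.array(P)-T[:3,3])));print('tcp px wrist',cam([0,0,0]))
for vv in range(225,300,8):print(vv,d[vv,322].round(3),end='; ')
A=cv2.resize(a[215:300,320:405],(400,400),interpolation=2);B=cv2.resize(p[180:300,260:380],(400,400),interpolation=2)
cv2.imwrite('pics/m3.png',np.hstack([A,B])[...,::-1])
E
```

```text
[0.37642227 0.33071098 0.08046294]
tcp in scene [372.23605439 271.91104134] top [262.22604145 277.76672469] ball exp [364.41022068 275.59647605]
ball scene (array([363.66, 275.76]), np.int32(50)) top None
ball wrist (array([319.72076789, 215.92146597]), np.int32(573))
ball by wrist depth tool [ 0.02284219 -0.00113882 -0.02113154] world [0.38262382 0.35274502 0.10157328] [-114.52183732  -49.80821366] 0.15432328
tcp px wrist [321.8414316  237.26030703]
225 0.156; 233 0.216; 241 0.152; 249 0.146; 257 0.138; 265 0.131; 273 0.124; 281 0.122; 289 0.123; 297 0.125;
```

View pics/m3.png

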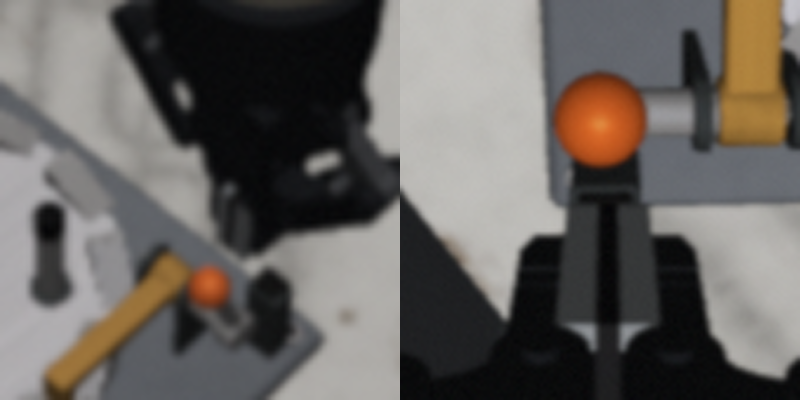

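The ball is back at (or never left) its start, and the tip is on its -y side. I go round again, lower and slower, watching the ball.

Call:
{"fn": "servo_tool", "kwargs": {
  "motion": [
    {"tx": 0, "ty": 0, "tz": -0.7, "ax": 0, "ay": 0, "az": 0},
    {"tx": 0, "ty": 0, "tz": -0.7, "ax": 0, "ay": 0, "az": 0},
    {"tx": 0.7, "ty": 0, "tz": 0, "ax": 0, "ay": 0, "az": 0},
    {"tx": 0.7, "ty": 0, "tz": 0, "ax": 0, "ay": 0, "az": 0},
    {"tx": 0, "ty": 0, "tz": 0.78, "ax": 0, "ay": 0, "az": 0},
    {"tx": 0, "ty": 0, "tz": 0.78, "ax": 0, "ay": 0, "az": 0},
    {"tx": 0, "ty": 0, "tz": 0, "ax": 0, "ay": 0, "az": 0}
  ]
}}

```text
t: 5.1
tool_pos: [0.3929, 0.383, 0.0708]
eef_rot: [[0.318, 0.948, -0.004], [0.948, -0.318, -0.004], [-0.006, -0.003, -1.0]]
ft_force: [-0.2, -0.6, 0.4]
gripper_width: -0.005
grip_force: 0.0
```

```bash
cat >> h.py <<'E'
def look():
    s=telemetry.observe();print(round(s['t'],2),'tip',np.round(W(s['tool_pos']),1),round(s['tool_pos'][2],4),'f',np.round(s['ft_force'],1))
    p,d=camera('wrist');m=camera_model('wrist');K=m['intrinsics'];T=m['tool_from_camera'];M=np.array(s['eef_rot']);t=np.array(s['tool_pos'])
    w=blob(p,(150,80,500,400),(3,14),190)
    if w and w[1]>60:
        u,v=w[0];z=d[int(v),int(u)];q=t+M@(T[:3,:3]@(np.linalg.solve(K,[u,v,1])*(z+.008))+T[:3,3]);print('ball',np.round(w[0]),w[1],'stand',np.round(W(q),1),q[2].round(3))
    else:print('no ball',w)
    return p,d,s
E
python3 - <<'E'
from h import *
p,d,s=look();m=camera_model('wrist');K=m['intrinsics'];T=m['tool_from_camera']
for v in range(225,270,6):
    z=d[v,318];q=T[:3,:3]@(np.linalg.solve(K,[318,v,1])*z)+T[:3,3];print(v,np.round(q*1000,1))
E
```

```text
5.1 tip [-114.3  -17.9] 0.0708 f [-0.2 -0.6  0.4]
no ball None
225 [-16.8  -3.2  58. ]
231 [-22.3  -3.2  58. ]
237 [-28.1  -3.3  58.3]
243 [ 10.8  -2.  -29.1]
249 [ 10.3  -2.  -34.7]
255 [ 11.   -1.9 -41.9]
261 [ 10.3  -1.8 -46.3]
267 [ 10.3  -1.8 -51.4]
```

```bash
python3 - <<'E'
from h import *
p,d,s=look();m=camera_model('wrist');K=m['intrinsics'];T=m['tool_from_camera']
for u in(308,312,316,322,326,330,334):
    o=[]
    for v in range(213,262,4):
        z=d[v,u];q=T[:3,:3]@(np.linalg.solve(K,[u,v,1])*z)+T[:3,3];o.append((v,*np.round(q*1000).astype(int).tolist()))
    print(u,[x for x in o if x[3]<10][:6])
E
```

```text
5.15 tip [-114.1  -16.7] 0.0729 f [ 0.  -0.2  0.3]
no ball None
308 [(253, 11, -7, -40), (257, 10, -7, -43), (261, 11, -6, -47)]
312 [(241, 10, -5, -26), (245, 10, -5, -30), (249, 10, -5, -34), (253, 11, -5, -40), (257, 11, -5, -43), (261, 10, -5, -47)]
316 [(241, 11, -3, -27), (245, 11, -3, -31), (249, 11, -3, -35), (253, 11, -3, -40), (257, 10, -3, -43), (261, 10, -3, -47)]
322 [(241, 11, 0, -27), (245, 10, 0, -30), (249, 10, 0, -35), (253, 11, 0, -40), (257, 11, 0, -44), (261, 10, 0, -46)]
326 [(241, 11, 2, -26), (245, 10, 2, -31), (249, 11, 2, -36), (253, 10, 2, -38), (257, 11, 2, -43), (261, 11, 2, -47)]
330 [(241, 11, 4, -27), (245, 10, 4, -30), (249, 10, 4, -34), (253, 11, 4, -40), (257, 11, 4, -44), (261, 10, 4, -47)]
334 [(245, 10, 6, -31), (249, 11, 6, -36), (253, 11, 6, -39), (257, 10, 6, -43), (261, 11, 6, -47)]
```

The visible fingertip ends about 24 mm short of the nominal TCP, since the rows beyond it see the plate, so it passed over the ball (tip at 104 mm, ball top at 101 mm). I lower by 20 mm more and push.

Call:
{"fn": "servo_tool", "kwargs": {
  "motion": [
    {"tx": 0, "ty": 0, "tz": 0.5, "ax": 0, "ay": 0, "az": 0},
    {"tx": -0.2, "ty": 0, "tz": 0, "ax": 0, "ay": 0, "az": 0},
    {"tx": -0.2, "ty": 0, "tz": 0, "ax": 0, "ay": 0, "az": 0},
    {"tx": -0.15, "ty": 0, "tz": 0, "ax": 0, "ay": 0, "az": 0},
    {"tx": -0.15, "ty": 0, "tz": 0, "ax": 0, "ay": 0, "az": 0}
  ]
}}

```text
t: 5.7
tool_pos: [0.3859, 0.358, 0.0553]
eef_rot: [[0.319, 0.948, 0.001], [0.948, -0.319, 0.001], [0.001, 0.001, -1.0]]
ft_force: [0.8, 0.5, 0.0]
gripper_width: -0.001
grip_force: 0.2
```

```bash
python3 - <<'E'
from h import *
p,d,s=look();a,_=camera('scene');print(blob(a,(340,255,395,300),(5,14),170))
E
```

```text
5.7 tip [-113.1  -43.8] 0.0553 f [0.8 0.5 0. ]
no ball (array([321.43478261, 320.91304348]), np.int32(23))
None
```

Call:
{"fn": "servo_tool", "kwargs": {
  "motion": [
    {"tx": -0.15, "ty": 0, "tz": 0, "ax": 0, "ay": 0, "az": 0},
    {"tx": -0.15, "ty": 0, "tz": 0, "ax": 0, "ay": 0, "az": 0},
    {"tx": -0.15, "ty": 0, "tz": 0, "ax": 0, "ay": 0, "az": 0},
    {"tx": -0.15, "ty": 0, "tz": 0, "ax": 0, "ay": 0, "az": 0},
    {"tx": -0.1, "ty": 0, "tz": 0, "ax": 0, "ay": 0, "az": 0},
    {"tx": 0, "ty": 0, "tz": 0, "ax": 0, "ay": 0, "az": 0}
  ]
}}

```text
t: 6.4
tool_pos: [0.3765, 0.3309, 0.0541]
eef_rot: [[0.319, 0.948, -0.0], [0.948, -0.319, -0.001], [-0.001, 0.0, -1.0]]
ft_force: [0.5, 0.7, 0.3]
gripper_width: 0.004
grip_force: 0.0
```

```bash
python3 - <<'E'
from h import *
p,d,s=look();a,_=camera('scene')
cv2.imwrite('pics/m4.png',np.hstack([cv2.resize(a[215:315,300:400],(400,400),interpolation=2),cv2.resize(p[100:340,200:440],(400,400),interpolation=2)])[...,::-1])
E
```

```text
6.4 tip [-113.5  -72.4] 0.0541 f [0.5 0.7 0.3]
no ball (array([321.76190476, 320.9047619 ]), np.int32(21))
```

View pics/m4.png

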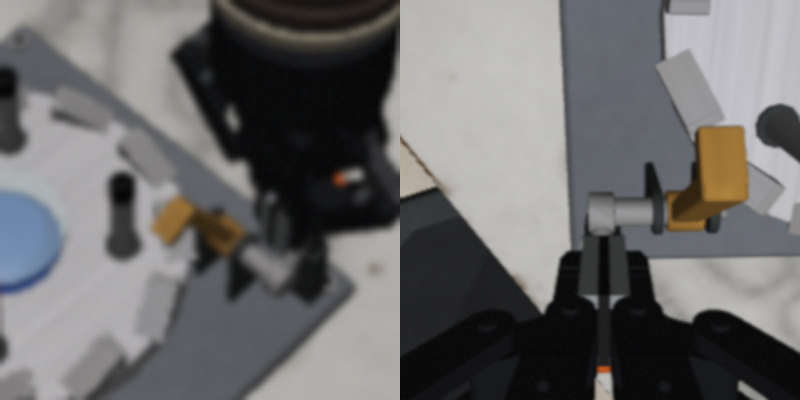

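The pawl arm (at about (720,170) in the right half) has swung up. I back off gently, rise, and check that it stays.

Call:
{"fn": "servo_tool", "kwargs": {
  "motion": [
    {"tx": 0.2, "ty": 0, "tz": 0, "ax": 0, "ay": 0, "az": 0},
    {"tx": 0.4, "ty": 0, "tz": 0, "ax": 0, "ay": 0, "az": 0},
    {"tx": 0.5, "ty": 0, "tz": -0.8, "ax": 0, "ay": 0, "az": 0},
    {"tx": 0.5, "ty": 0, "tz": -0.8, "ax": 0, "ay": 0, "az": 0},
    {"tx": 0.5, "ty": 0, "tz": -0.8, "ax": 0, "ay": 0, "az": 0},
    {"tx": 0.5, "ty": 0, "tz": -0.2, "ax": 0, "ay": 0, "az": 0}
  ]
}}

```text
t: 7.1
tool_pos: [0.4108, 0.4338, 0.1621]
eef_rot: [[0.318, 0.948, 0.003], [0.948, -0.318, 0.005], [0.005, 0.001, -1.0]]
ft_force: [0.4, -0.1, 0.3]
gripper_width: -0.004
grip_force: 0.0
```

```bash
python3 - <<'E'
from h import *
p,d,s=look();a,_=camera('scene');t,_=camera('top')
b=blob(a,(340,240,400,300),(5,14),170);print(b,'expected up',pix('scene',[*S(-114,-100),.084]))
r=blob(a,(280,270,315,305),(-8,7));print('red',r,W(hit('scene',r[0],.085)))
r=blob(t,(200,215,240,240),(-8,7));print('red top',r,r and W(hit('top',r[0],.085)))
E
```

```text
7.1 tip [-113.3   36. ] 0.1621 f [ 0.4 -0.1  0.3]
ball [322. 326.] 110 stand [-113.8 -101.8] 0.084
(array([382.32352941, 261.55882353]), np.int32(34)) expected up [382.82193019 261.87415127]
red (array([295.46341463, 288.17073171]), np.int32(41)) [-43.74894746  47.80304226]
red top (array([220.61290323, 226.48387097]), np.int32(31)) [-40.64726988  41.81991259]
```

The pawl is up and stays: ball at (-114,-102), 84 mm high, as given. Now I go behind the red peg.

Call:
{"fn": "servo_tool", "kwargs": {
  "motion": [
    {"tx": 0.43, "ty": 0.89, "tz": 0, "ax": 0, "ay": 0, "az": 0},
    {"tx": 0.43, "ty": 0.89, "tz": 0, "ax": 0, "ay": 0, "az": 0},
    {"tx": 0, "ty": 0, "tz": 0.75, "ax": 0, "ay": 0, "az": 0},
    {"tx": 0, "ty": 0, "tz": 0.75, "ax": 0, "ay": 0, "az": 0},
    {"tx": 0, "ty": 0, "tz": 0.75, "ax": 0, "ay": 0, "az": 0},
    {"tx": 0, "ty": 0, "tz": 0.75, "ax": 0, "ay": 0, "az": 0},
    {"tx": 0, "ty": 0, "tz": 0, "ax": 0, "ay": 0, "az": 0}
  ]
}}

```text
t: 7.95
tool_pos: [0.486, 0.4368, 0.0331]
eef_rot: [[0.318, 0.948, -0.006], [0.948, -0.318, -0.007], [-0.008, -0.003, -1.0]]
ft_force: [-0.6, -0.7, -0.8]
gripper_width: 0.0
grip_force: 0.0
```

```bash
python3 - <<'E'
from h import *
look()
E
```

```text
7.95 tip [-42.8  62.5] 0.0331 f [-0.6 -0.7 -0.8]
no ball None
```

Call:
{"fn": "servo_tool", "kwargs": {
  "motion": [
    {"tx": -0.1, "ty": -0.02, "tz": 0, "ax": 0, "ay": 0, "az": 0},
    {"tx": -0.1, "ty": -0.04, "tz": 0, "ax": 0, "ay": 0, "az": 0},
    {"tx": -0.1, "ty": -0.04, "tz": 0, "ax": 0, "ay": 0, "az": 0},
    {"tx": -0.1, "ty": -0.04, "tz": 0, "ax": 0, "ay": 0, "az": 0},
    {"tx": -0.1, "ty": -0.04, "tz": 0, "ax": 0, "ay": 0, "az": 0},
    {"tx": 0, "ty": 0, "tz": 0, "ax": 0, "ay": 0, "az": 0}
  ]
}}

```text
t: 8.6
tool_pos: [0.474, 0.4261, 0.0405]
eef_rot: [[0.317, 0.949, 0.001], [0.949, -0.317, 0.005], [0.005, -0.0, -1.0]]
ft_force: [-1.6, 4.0, 0.7]
gripper_width: 0.003
grip_force: 1.8
```

```bash
python3 - <<'E'
from h import *
p,d,s=look();a,_=camera('scene');t,_=camera('top')
r=blob(a,(275,260,345,310),(-8,7));print('red',r,r and W(hit('scene',r[0],.085)))
cv2.imwrite('pics/m5.png',np.hstack([cv2.resize(a[200:330,240:400],(400,325),interpolation=2),cv2.resize(p[50:375,120:520],(400,325))])[...,::-1])
E
```

```text
8.6 tip [-50.8  48.6] 0.0405 f [-1.6  4.   0.7]
no ball None
red None None
```

View pics/m5.png

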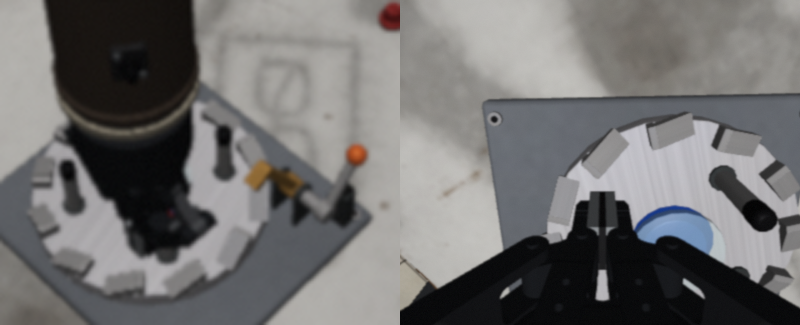

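```bash
cat >> h.py <<'E'
def caps(p,base):
    "wheel angle from black caps, by fitting each cap nearest the predicted spot, scene camera"
    out=[]
    g=cv2.cvtColor(p,cv2.COLOR_RGB2GRAY)
    for k,a0 in(('far-left',45),('far-right',-45),('near-right',-135)):
        best=None
        for w in np.arange(base-.25,base+.25,.01):
            a=np.radians(a0)+w;q=[pix('scene',[*S(58*np.cos(a),58*np.sin(a)),z]) for z in(.085,.078,.07)]
            sc=sum(float(cv2.getRectSubPix(g,(5,3),tuple(map(float,x))).mean()) for x in q)
            if best is None or sc<best[0]:best=(sc,w)
        out.append((k,round(best[0]),round(float(best[1]),3)))
    return out
E
python3 - <<'E'
from h import *
I=np.load('scene0.npz')['p'];print(caps(I,-.05))
a,_=camera('scene');print(caps(a,.2))
print([W(hit('scene',c,.085)) for c in((266.8,267.2),(329.2,253.2))])
E
```

```text
[('far-left', 63, 0.05), ('far-right', 69, -0.01), ('near-right', 69, -0.12)]
[('far-left', 118, 0.32), ('far-right', 52, 0.23), ('near-right', 104, 0.23)]
[array([24.58184835, 54.85244289]), array([-32.80326085, -45.01881646])]
```

Call:
{"fn": "servo_tool", "kwargs": {
  "motion": [
    {"tx": -0.08, "ty": -0.03, "tz": 0, "ax": 0, "ay": 0, "az": 0},
    {"tx": -0.08, "ty": -0.02, "tz": 0, "ax": 0, "ay": 0, "az": 0},
    {"tx": -0.06, "ty": -0.02, "tz": 0, "ax": 0, "ay": 0, "az": 0},
    {"tx": 0, "ty": 0, "tz": 0, "ax": 0, "ay": 0, "az": 0}
  ]
}}

```text
t: 9.2
tool_pos: [0.4697, 0.4163, 0.039]
eef_rot: [[0.318, 0.948, 0.001], [0.948, -0.318, 0.001], [0.001, 0.001, -1.0]]
ft_force: [0.2, 2.9, 0.8]
gripper_width: -0.001
grip_force: 1.5
```

Call:
{"fn": "servo_tool", "kwargs": {
  "motion": [
    {"tx": 0.5, "ty": 0, "tz": 0, "ax": 0, "ay": 0, "az": 0},
    {"tx": 0.5, "ty": 0, "tz": -0.2, "ax": 0, "ay": 0, "az": 0},
    {"tx": 0.8, "ty": 0, "tz": -0.8, "ax": 0, "ay": 0, "az": 0},
    {"tx": 0.8, "ty": 0, "tz": -0.8, "ax": 0, "ay": 0, "az": 0},
    {"tx": 0.8, "ty": 0, "tz": -0.8, "ax": 0, "ay": 0, "az": 0},
    {"tx": 0.8, "ty": 0, "tz": -0.4, "ax": 0, "ay": 0, "az": 0},
    {"tx": 0, "ty": 0, "tz": 0, "ax": 0, "ay": 0, "az": 0},
    {"tx": 0, "ty": 0, "tz": 0, "ax": 0, "ay": 0, "az": 0}
  ]
}}

```text
t: 10.0
tool_pos: [0.5232, 0.575, 0.1577]
eef_rot: [[0.318, 0.948, 0.0], [0.948, -0.318, -0.002], [-0.001, 0.001, -1.0]]
ft_force: [0.5, -0.8, -0.1]
gripper_width: 0.003
grip_force: 0.0
```

```bash
python3 - <<'E'
from h import *
p,d,s=look();a,_=camera('scene');t,_=camera('top')
ang=lambda q:np.arctan2(q[1],q[0])-3*np.pi/4
for n,im,b in(('scene',a,(275,260,345,310)),('top',t,(200,205,250,250))):
    r=blob(im,b,(-8,7))
    if r:q=W(hit(n,r[0],.085));print(n,r,q,'raw angle',ang(q))
for n,c in(('scene',(295.46,287.6)),('top',(220.41,226.45))):print(n,'initial raw',ang(W(hit(n,c,.085))))
print(caps(a,.42))
# wrist: red cap
m=camera_model('wrist');K=m['intrinsics'];T=m['tool_from_camera'];M=np.array(s['eef_rot']);tp=np.array(s['tool_pos'])
w=blob(p,(0,0,640,400),(-8,3),150,70);print('wrist',w)
if w:
    r=M@T[:3,:3]@np.linalg.solve(K,[*w[0],1.]);o=tp+M@T[:3,3];q=W(o+r*(.085-o[2])/r[2]);print(q,np.hypot(*q),ang(q))
E
```

```text
10.0 tip [-51.  205.4] 0.1577 f [ 0.5 -0.8 -0.1]
no ball None
scene (array([311.55, 285.1 ]), np.int32(40)) [-58.98736771  23.92425575] raw angle 0.40008839934655827
scene initial raw -0.04600022591389008
top initial raw -0.01844844012991853
[('far-left', 133, 0.49), ('far-right', 113, 0.5), ('near-right', 112, 0.44)]
wrist (array([ 95.24483204, 108.8630491 ]), np.int32(1548))
[-228.62296232  281.99856594] 363.03119713167314 -0.10415240970253015
```

Call:
{"fn": "servo_tool", "kwargs": {
  "motion": [
    {"tx": -0.6, "ty": -0.8, "tz": -0.2, "ax": 0, "ay": 0, "az": 0},
    {"tx": -0.8, "ty": -0.8, "tz": -0.2, "ax": 0, "ay": 0, "az": 0},
    {"tx": -0.9, "ty": -0.8, "tz": -0.2, "ax": 0, "ay": 0, "az": 0},
    {"tx": -0.9, "ty": 0, "tz": 0, "ax": 0, "ay": 0, "az": 0},
    {"tx": -0.9, "ty": 0, "tz": 0, "ax": 0, "ay": 0, "az": 0},
    {"tx": -0.9, "ty": 0, "tz": 0, "ax": 0, "ay": 0, "az": 0},
    {"tx": -0.9, "ty": 0, "tz": 0, "ax": 0, "ay": 0, "az": 0},
    {"tx": -0.9, "ty": 0, "tz": 0, "ax": 0, "ay": 0, "az": 0}
  ]
}}

```text
t: 10.95
tool_pos: [0.3449, 0.345, 0.1816]
eef_rot: [[0.32, 0.948, 0.0], [0.948, -0.32, -0.002], [-0.002, 0.001, -1.0]]
ft_force: [0.5, -0.2, 0.3]
gripper_width: 0.0
grip_force: 0.0
```

Call:
{"fn": "servo_tool", "kwargs": {
  "motion": [
    {"tx": -0.8, "ty": 0.5, "tz": 0, "ax": 0, "ay": 0, "az": 0},
    {"tx": -0.8, "ty": 0.3, "tz": 0, "ax": 0, "ay": 0, "az": 0},
    {"tx": 0, "ty": 0, "tz": 0, "ax": 0, "ay": 0, "az": 0},
    {"tx": 0, "ty": 0, "tz": 0, "ax": 0, "ay": 0, "az": 0}
  ]
}}

```text
t: 11.35
tool_pos: [0.3557, 0.2755, 0.1821]
eef_rot: [[0.321, 0.947, 0.0], [0.947, -0.321, -0.001], [-0.001, 0.001, -1.0]]
ft_force: [-0.6, -0.4, 0.1]
gripper_width: 0.004
grip_force: 0.0
```

```bash
python3 - <<'E'
from h import *
p,d,s=look();a,_=camera('scene');t,_=camera('top');np.savez('now.npz',p=p,a=a,t=t,d=d)
ang=lambda q:np.arctan2(q[1],q[0])-3*np.pi/4
for n,im,b in(('scene',a,(275,260,345,310)),('top',t,(200,205,250,255))):
    r=blob(im,b,(-8,7))
    if r:q=W(hit(n,r[0],.085));print(n,r,q,'raw',ang(q))
I=np.load('top0.npz')['p']
f=lambda i,b,k:cv2.resize(i[b[1]:b[3],b[0]:b[2]],(400,300),interpolation=2)
cv2.imwrite('pics/m6.png',np.vstack([np.hstack([f(I,(190,160,310,250),0),f(t,(190,160,310,250),0)]),np.hstack([f(a,(230,215,350,305),0),cv2.resize(p,(400,300))])])[...,::-1])
E
```

```text
11.35 tip [-115.8 -131.6] 0.1821 f [-0.6 -0.4  0.1]
ball [324. 160.] 173 stand [-113.9 -100.5] 0.085
scene (array([311.45945946, 284.59459459]), np.int32(37)) [-58.13532431  23.33512956] raw 0.4036912445692513
top (array([228.64285714, 237.17857143]), np.int32(28)) [-56.32657225  18.89414363] raw 0.4617534751794352
```

View pics/m6.png

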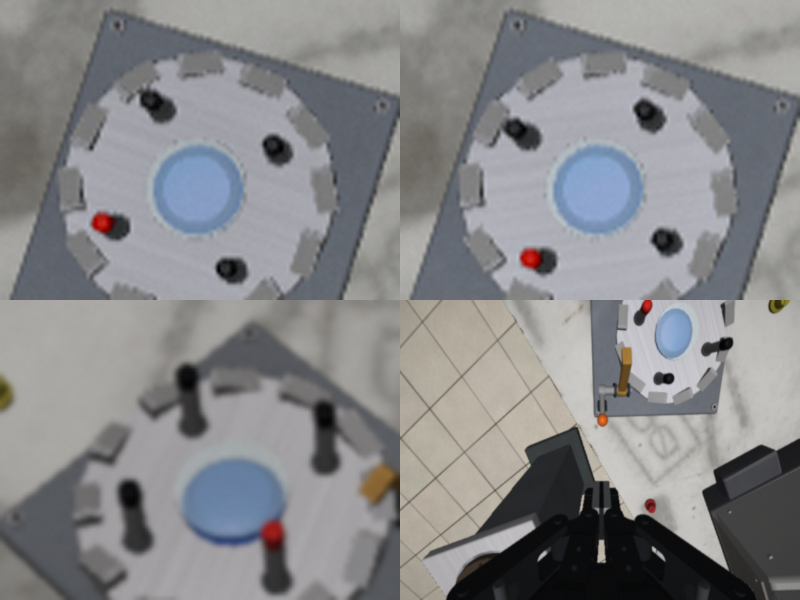

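Top view: the caps lie at crop (530,258), (645,108), (516,128) and (665,240), giving a wheel angle of about 0.45. I sharpen that with sub-pixel cap lines.

```bash
python3 - <<'E'
from h import *
I={'i':np.load('top0.npz')['p'],'n':np.load('now.npz')['t']}
def dark(p,c,r=3):
    g=p.astype(float).sum(2);w=np.clip(170-g,0,None);c=np.array(c,float)
    for _ in range(4):
        x,y=np.round(c).astype(int);yy,xx=np.mgrid[y-r:y+r+1,x-r:x+r+1];k=w[yy,xx];c=np.array([(k*xx).sum(),(k*yy).sum()])/k.sum()
    return c
cr=lambda x,y:(190+x*.3,160+y*.3)
def plate(p):
    hsv=p[150:300,180:320].astype(int);return hsv
for k,bl,red in(('i',[(274,146),(150,99),(229,268)],(220.41,226.45)),('n',[(245,108),(115,128),(264,239)],(228.64,237.18))):
    o,f,n=[hit('top',dark(I[k],cr(*c)),.085)[:2] for c in bl];r=hit('top',red,.085)[:2]
    a=lambda v,b:np.arctan2(v[1],v[0])-YAW-np.radians(b)
    print(k,'centres',(r+o)/2,(f+n)/2,'diam',np.linalg.norm(r-o),np.linalg.norm(f-n),'angles',a(r-o,135),a(f-n,45))
# yaw from plate edges: grey mask, minAreaRect
for n,b in(('i',(180,150,325,300)),('n',(180,150,325,300))):
    x0,y0,x1,y1=b;q=I[n][y0:y1,x0:x1];m=((q.max(2)<135)&(q.min(2)>60)).astype(np.uint8);m=cv2.morphologyEx(m,cv2.MORPH_OPEN,np.ones((3,3)))
    c=max(cv2.findContours(m,0,1)[0],key=cv2.contourArea)[:,0]+[x0,y0]
    P=np.array([hit('top',u,.012)[:2] for u in c],np.float32);R=cv2.minAreaRect(P*1000);print(n,R)
E
```

```text
i centres [0.5044399  0.36362397] [0.50426607 0.36183874] diam 0.11589891673139235 0.11449979476002349 angles -0.06110448638240662 -0.029427983446415285
n centres [0.50425439 0.36391557] [0.50395858 0.36245025] diam 0.11459402984901915 0.11466666540991678 angles 0.4317623603805223 0.45558734132257905
i ((505.83807373046875, 369.65179443359375), (314.3839111328125, 300.3481750488281), 1.5481597185134888)
n ((502.013916015625, 389.29638671875), (296.69488525390625, 243.22035217285156), 82.46984100341797)
```

Wheel is at about 0.44, inside the 0.40–0.52 window. Now I descend on the ball's -y side and tip the lever back.

Call:
{"fn": "servo_tool", "kwargs": {
  "motion": [
    {"tx": -0.05, "ty": 0.03, "tz": 0.81, "ax": 0, "ay": 0, "az": 0},
    {"tx": 0, "ty": 0, "tz": 0.81, "ax": 0, "ay": 0, "az": 0},
    {"tx": 0, "ty": 0, "tz": 0.81, "ax": 0, "ay": 0, "az": 0},
    {"tx": 0, "ty": 0, "tz": 0.81, "ax": 0, "ay": 0, "az": 0},
    {"tx": 0, "ty": 0, "tz": 0, "ax": 0, "ay": 0, "az": 0}
  ]
}}

```text
t: 12.0
tool_pos: [0.3535, 0.2743, 0.0496]
eef_rot: [[0.316, 0.949, -0.005], [0.949, -0.316, -0.003], [-0.005, -0.004, -1.0]]
ft_force: [-1.2, -1.4, -0.4]
gripper_width: 0.0
grip_force: 0.0
```

Call:
{"fn": "servo_tool", "kwargs": {
  "motion": [
    {"tx": 0.15, "ty": 0, "tz": 0, "ax": 0, "ay": 0, "az": 0},
    {"tx": 0.15, "ty": 0, "tz": 0, "ax": 0, "ay": 0, "az": 0},
    {"tx": 0.15, "ty": 0, "tz": 0, "ax": 0, "ay": 0, "az": 0},
    {"tx": 0.15, "ty": 0, "tz": 0, "ax": 0, "ay": 0, "az": 0},
    {"tx": 0.15, "ty": 0, "tz": 0, "ax": 0, "ay": 0, "az": 0},
    {"tx": 0.15, "ty": 0, "tz": 0, "ax": 0, "ay": 0, "az": 0},
    {"tx": 0.1, "ty": 0, "tz": 0, "ax": 0, "ay": 0, "az": 0},
    {"tx": 0, "ty": 0, "tz": 0, "ax": 0, "ay": 0, "az": 0}
  ]
}}

```text
t: 12.8
tool_pos: [0.3688, 0.3137, 0.0527]
eef_rot: [[0.318, 0.948, 0.0], [0.948, -0.318, 0.001], [0.001, -0.0, -1.0]]
ft_force: [-0.1, -0.4, 0.3]
gripper_width: -0.002
grip_force: 0.0
```

```bash
python3 - <<'E'
from h import *
look();a,_=camera('scene');b=blob(a,(340,240,400,300),(5,14),170);print(b,'down',pix('scene',[*S(-114,-51),.093]),'up',pix('scene',[*S(-114,-100),.084]))
E
```

```text
12.8 tip [-115.4  -91.2] 0.0527 f [-0.1 -0.4  0.3]
ball [324. 230.] 828 stand [-114.5  -66.1] 0.097
(array([367.35897436, 271.94871795]), np.int32(39)) down [364.41022068 275.59647605] up [382.82193019 261.87415127]
```

Call:
{"fn": "servo_tool", "kwargs": {
  "motion": [
    {"tx": -0.1, "ty": 0, "tz": 0, "ax": 0, "ay": 0, "az": 0},
    {"tx": -0.1, "ty": 0, "tz": 0, "ax": 0, "ay": 0, "az": 0},
    {"tx": 0, "ty": 0, "tz": 0, "ax": 0, "ay": 0, "az": 0},
    {"tx": 0, "ty": 0, "tz": 0, "ax": 0, "ay": 0, "az": 0}
  ]
}}

```text
t: 13.3
tool_pos: [0.3661, 0.305, 0.0526]
eef_rot: [[0.318, 0.948, 0.0], [0.948, -0.318, -0.0], [-0.0, 0.0, -1.0]]
ft_force: [0.1, -0.2, -0.5]
gripper_width: -0.003
grip_force: 0.0
```

```bash
python3 - <<'E'
from h import *
look();a,_=camera('scene');b=blob(a,(340,240,400,300),(5,14),170);print(b)
E
```

```text
13.3 tip [-115.2 -100.3] 0.0526 f [ 0.1 -0.2 -0.5]
ball [322. 178.] 894 stand [-114.7  -51.3] 0.094
(array([363.66, 275.76]), np.int32(50))
```

The ball is back at exactly its starting pixel (363.66, 275.76), so the pawl is fully down. I retreat and do a final check.

Call:
{"fn": "servo_tool", "kwargs": {
  "motion": [
    {"tx": -0.6, "ty": 0, "tz": 0, "ax": 0, "ay": 0, "az": 0},
    {"tx": -0.3, "ty": 0, "tz": -0.8, "ax": 0, "ay": 0, "az": 0},
    {"tx": 0, "ty": 0, "tz": -0.8, "ax": 0, "ay": 0, "az": 0},
    {"tx": 0, "ty": 0, "tz": -0.8, "ax": 0, "ay": 0, "az": 0},
    {"tx": 0, "ty": 0, "tz": -0.8, "ax": 0, "ay": 0, "az": 0},
    {"tx": 0, "ty": 0, "tz": 0, "ax": 0, "ay": 0, "az": 0},
    {"tx": 0, "ty": 0, "tz": 0, "ax": 0, "ay": 0, "az": 0},
    {"tx": 0, "ty": 0, "tz": 0, "ax": 0, "ay": 0, "az": 0}
  ]
}}

```text
t: 14.2
tool_pos: [0.3543, 0.2707, 0.1798]
eef_rot: [[0.318, 0.948, -0.001], [0.948, -0.318, -0.001], [-0.001, -0.001, -1.0]]
ft_force: [0.4, -0.3, -0.2]
gripper_width: -0.001
grip_force: 0.0
```

```bash
python3 - <<'E'
from h import *
p,d,s=look();a,_=camera('scene');t,_=camera('top')
print(blob(a,(340,240,400,300),(5,14),170),blob(t,(200,205,250,255),(-8,7)))
f=lambda i,b:cv2.resize(i[b[1]:b[3],b[0]:b[2]],(400,300),interpolation=2)
cv2.imwrite('pics/end.png',np.hstack([f(t,(180,125,400,290)),f(a,(250,215,410,335))])[...,::-1])
E
```

```text
14.2 tip [-115.6 -136.6] 0.1798 f [ 0.4 -0.3 -0.2]
ball [323.  97.] 247 stand [-114.5  -51.4] 0.094
(array([363.66, 275.76]), np.int32(50)) (array([228.64285714, 237.17857143]), np.int32(28))
```

View pics/end.png

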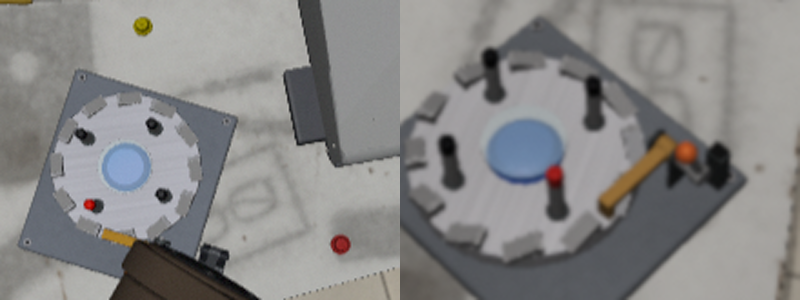

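The pawl lies flat in its notch with the ball at (685,153) in the right half, the wheel is turned one notch, and the bystanders haven't moved.

```bash
python3 -c "
from station import ticket
print(ticket.sign_off())"
```

```text
the job is handed in; nothing more can be done
None
```

The job is handed in: the wheel is one notch back (about 0.44 rad by camera), the pawl is down with its ball exactly where it started, the arm is clear, and the loose blocks in view have not moved; it took about 14 s, and the first push at the lever passed over the ball and had to be repeated lower.

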